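Sort two slide gauges into sloping rests

TASK

Sort the two slide gauges into the sloping rests by the sewing machine: the gauge whose slide is pulled out is set for the next seam and belongs in the blue rest, the one whose slide is pushed home belongs in the yellow rest. Lay each one flat on its slope between the cheeks, orange thumb tab at the upper end and the other end down against the bottom lip, and let go. Do not shift either slide, and leave the other things where they are.

Things in the scene. Friction and masses are not known exactly. Their poses are not given: they have to be found in the camera images.
- gauge_a_mid (a point): centre, half-way up, of the grey metal body of one of two alike slide gauges: 120 long (x) x 34 wide (y) x 24 high (z), 0.13 to 0.22 kg, starts flat on the surface (this point 12 mm up). A tongue slides in it and ends in an orange thumb tab past the +x end; the -x end, 60 mm from here, is its foot. Grip across the 34 mm width near here, not by the tab
- gauge_b_mid (a point): centre, half-way up, of the grey metal body of one of two alike slide gauges: 120 long (x) x 34 wide (y) x 24 high (z), 0.13 to 0.22 kg, starts flat on the surface (this point 12 mm up). A tongue slides in it and ends in an orange thumb tab past the +x end; the -x end, 60 mm from here, is its foot. Grip across the 34 mm width near here, not by the tab
- gauge_a_slide (a joint): slide of gauge a, m: 0 = pushed home (tab near the body's end), 0.05 = fully pulled out. One gauge starts under 0.004, the other at 0.036 to 0.047. It stays put, held by about 2.5 N of friction
- gauge_b_slide (a joint): slide of gauge b, m: 0 = pushed home (tab near the body's end), 0.05 = fully pulled out. One gauge starts under 0.004, the other at 0.036 to 0.047. It stays put, held by about 2.5 N of friction
- gauge_a_tab (a point): centre of the orange thumb tab of gauge a (16 x 30 x 20 mm): 68 mm from the centre of the gauge's body along its +x when pushed home, more by the slide's value when pulled out
- gauge_b_tab (a point): centre of the orange thumb tab of gauge b (16 x 30 x 20 mm): 68 mm from the centre of the gauge's body along its +x when pushed home, more by the slide's value when pulled out
- blue_rest_bay: wooden slope, 128 long x 64 wide, of the fixed sloping rest with blue lip, cheeks and top band. Origin: on its top face, mid-width, at the bottom lip, 22 mm over the work surface. x runs up the slope, rising 30 deg ahead and to the left; y across; z out of the slope. Lip: 6 thick, 16 mm high over the slope, at x = -6 to 0 mm
- yellow_rest_bay: wooden slope, 128 long x 64 wide, of the fixed sloping rest with yellow lip, cheeks and top band. Origin: on its top face, mid-width, at the bottom lip, 22 mm over the work surface. x runs up the slope, rising 30 deg ahead and to the left; y across; z out of the slope. Lip: 6 thick, 16 mm high over the slope, at x = -6 to 0 mm
- blue_rest_home (a point): where the centre (half-way up) of a gauge's body is when it lies home in the blue rest: slope frame x 60, y 0, z 12 mm, axes as the slope's. Two cheeks 12 mm high, slope x 0 to 32, y 21 to 29 mm each side, leave 42 mm for the foot; above them the sides are open for fingers held square to the slope. Friction holds a gauge there; it does not slide down by itself
- yellow_rest_home (a point): where the centre (half-way up) of a gauge's body is when it lies home in the yellow rest: slope frame x 60, y 0, z 12 mm, axes as the slope's. Two cheeks 12 mm high, slope x 0 to 32, y 21 to 29 mm each side, leave 42 mm for the foot; above them the sides are open for fingers held square to the slope. Friction holds a gauge there; it does not slide down by itself
- gooseneck_lamp: fixed lamp on the sewing machine; its shade hangs between the gauges and the rests at about x 0.51 to 0.60, y 0.09 to 0.17, z 0.26 to 0.36 m, and the machine stands behind it and behind the rests from x = 0.61 m on (up to 0.45 m high): carry the gauges across nearer the robot (x about 0.4 m)
- cone_cream: bystander: cream thread cone, 99 across, 180 high, standing on the surface; origin at the centre of its underside
- tape_roll: bystander: rolled tape measure, 79 x 62 x 30; origin at the centre of its underside
- rivet_tin: bystander: round dark green tin, 70 across, 31 high; origin at the centre of its underside
- screwdriver_red: bystander: screwdriver with red handle, 192 long, lying on the surface; origin at the centre of its underside

How it is judged:
At the end, for the whole second after the job is handed in: Pulled-out gauge in the blue rest, pushed-in gauge in the yellow: each flat (centre 6-18 mm out of the slope), within 10 deg and 9 mm of the middle line, centre 53-69 mm up from the lip (60 = touching), tab uppermost; slides still over 30 mm and under 10 mm (x of gauge_a_mid in the frame of blue_rest_bay between 0.053 and 0.069 m and y of gauge_a_mid in the frame of blue_rest_bay between -0.009 and 0.009 m and z of gauge_a_mid in the frame of blue_rest_bay between 0.006 and 0.018 m and angle between the x axis of gauge_a_mid and the x axis of blue_rest_bay, either way round below 0.17 rad and x of gauge_a_tab in the frame of blue_rest_bay above 0.1 m and x of gauge_b_mid in the frame of yellow_rest_bay between 0.053 and 0.069 m and y of gauge_b_mid in the frame of yellow_rest_bay between -0.009 and 0.009 m and z of gauge_b_mid in the frame of yellow_rest_bay between 0.006 and 0.018 m and angle between the x axis of gauge_b_mid and the x axis of yellow_rest_bay, either way round below 0.17 rad and x of gauge_b_tab in the frame of yellow_rest_bay above 0.1 m and value of joint gauge_a_slide above 0.03 m and value of joint gauge_b_slide below 0.01 m).
It fails at once if a slide was shifted: the pulled-out one pushed in below 30 mm or the closed one pulled out over 10 mm (not (value of joint gauge_a_slide above 0.03 m) or not (value of joint gauge_b_slide below 0.01 m)).
It fails at once if a bystander (thread cone, tape measure, green tin, red screwdriver) was moved by more than 25 mm (distance of any of cone_cream, tape_roll, rivet_tin, screwdriver_red from where it was at the start of the episode above 0.025 m).
It also fails if it takes over 64 s, if anything falls off the work surface, if the arm or the gripper's body presses on something with over 40 N, if the wrist force passes 120 N, or if a joint passes its speed limit or range.

ROBOT

A 7-joint arm with a two-finger parallel gripper is mounted at the origin on a cart in front of the work surface, level with it; the furniture and walls round the work are solid. World frame = base frame: x ahead of the robot, y to its left, z up, the work surface at z = 0. Lengths are in m, angles in rad, forces in N, time in s.
With the tool pointing down it reaches from about 0.4 to 0.925 m from the base axis. Payload 5.6 kg.
Tool frame: the origin (TCP) lies on the centre line of the jaws, within the pads' length; the fingertips stand 8 mm ahead of it and the grasp point (between the pads) lies 11 mm behind it; z points along the fingers, y is the line along which they close (so a half turn about z gives the same grasp; the last joint's range is limited). The gripper opens to 85 mm and grips with 20 to 120 N. Pads are 22 mm wide; open, the fingers measure 114 mm over their backs; the gripper's body (76 mm by 85 mm) begins 54 mm behind the grasp point. The pads swing forward as they close: fully open they stand 13 mm farther back than shut.
Start: joints at [1.249, 0.468, -0.012, 1.603, 0.006, 1.071, -0.056], TCP at [0.179, -0.625, 0.239] pointing down, gripper open.
Joint ranges: [-2.53, 2.53], [-0.31, 2.02], [-1.57, 1.55], [0.28, 2.44], [-1.29, 4.43], [0.15, 1.84], [-2.92, 2.92]. Speed limits (rad/s): [2.57, 2.57, 3.14, 3.14, 3.14, 3.14, 3.14].

INTERFACE

Orientations are given as a rotation vector (axis times angle).
In Python, from workcell import manip gives the robot as it stands.
- The arm moves only by the tool carry_out, never from a script. Its argument "moves" is a list of rows, each a list of 5 numbers: the shift along the tool's x, y, z in mm, then the turn about the tool's z in degrees, then the closure in counts, from 0 (fully open) to 255 (shut). In form: [[x, y, z, spin, hand], ...]. A call has 1 to 12 rows; each row shifts and turns the commanded pose from where the row before left it, along the tool's axes as they then stand; what a row does not reach is not made up. A row lasts 1/12 s, in which the tool goes at most 41.7 mm and 7.16 degrees, less where a joint would pass 70% of its speed; a pose out of reach is approached as far as the arm can. A call is refused whole if a number of a shift passes 41.7 or a number of a turn 7.16, either way. A call with a gripper value outside its range is refused whole. The fingers move at their own pace and stop on an object; the grip force is fixed at half the most. Time passes only in rows, so rows that do not move let the fingers close. It gives the time, the measured TCP pose, the force, the opening and the grip force at its end, in the units of the state.
- manip.state(): the state, without advancing time (a new reading comes with each control period).
- manip.get_image(name): name is "side" or "top"; returns (picture, depth): 420x560x3 uint8, red, green, blue; 420x560 float32, m along the optical axis (not along the pixel's ray), 0 where there is no reading.
- manip.camera_info(name): a dict with "fov_y" (degrees; the focal length in pixels is half the picture's height over the tangent of half this angle, whatever the lens; pixels are square), "cx", "cy" (the principal point, pixels), "dist_coeffs" ([k1, k2, p1, p2, k3] as OpenCV has them; the pictures are not rectified), "position" and "rotation" of the camera in the world. Camera axes: x right, y down, z forward; pixel columns grow to the right and rows downward; lengths in m; the calibration is good to about 2 mm. A picture is of the moment at which its call begins. camera_info takes no time and is no camera call.
- manip.close_job(): hands the job in; it is judged then, once.
The state is a dict: "time_s": time; "q": joint angles; "qvel": joint speeds; "tau": joint torques, N m; "tool_pos": TCP position; "tcp_rot": TCP orientation; "force": force on the tool from outside, world axes, zero at the start; "ft_torque": the same for the moment, N m; "width": opening from 0.0 (shut) to 1.0 (fully open); "grip_force": force on a finger pad.
Only numpy, scipy, OpenCV 4.12 (cv2) and the standard library are available. Lean on these libraries where they do the work, as an engineer would, in place of code of your own. Each camera call takes 0.05 s, during which the arm holds its last target. There are 200 camera calls.

## Working session

There is one attempt and no reset: what is moved stays moved. The work goes in short steps, Python scripts to look and compute and a tool call to move; the robot and the scene stay as the last step left them, time stands still between calls to the robot, and variables do not carry over. Pictures are saved under pics/ and viewed, at most 10 in all, crops included, and the job is handed in when it is done.

Besides the shell and the picture viewer there is one more tool, called after "Emit:" as name(argument=value, ...), one argument or row to a line, values as JSON. carry_out: Moves the arm, as the interface text tells. Its arguments: {"type":"object","properties":{"moves":{"type":"array","items":{"type":"array","items":{"type":"number"}}}},"required":["moves"]}

```bash
mkdir -p pics; cat > h.py <<'E'
import numpy as np, cv2
from scipy.spatial.transform import Rotation as R
from workcell import manip
def snap(n):
    im,d=manip.get_image(n); np.savez(f'{n}.npz',im=im,d=d); return im,d
def world(n,d):
    c=manip.camera_info(n); h,w=d.shape; f=h/2/np.tan(np.radians(c['fov_y'])/2)
    K=np.array([[f,0,c['cx']],[0,f,c['cy']],[0,0,1]])
    u,v=np.meshgrid(np.arange(w),np.arange(h))
    p=cv2.undistortPoints(np.stack([u,v],-1).reshape(-1,1,2).astype(float),K,np.array(c['dist_coeffs'],float)).reshape(h,w,2)
    P=np.dstack([p*d[...,None],d]); Rm=np.array(c['rotation'])
    if Rm.shape!=(3,3): Rm=R.from_rotvec(Rm).as_matrix()
    return P@Rm.T+np.array(c['position'])
E
python3 - <<'E'
from h import *
for n in('top','side'):
    im,d=snap(n); cv2.imwrite(f'pics/{n}0.png',im[...,::-1]); print(manip.camera_info(n))
print(manip.state())
E
```

```text
{'fov_y': 56.22306171129143, 'cx': 284.0387918367545, 'cy': 205.42425281862972, 'dist_coeffs': array([0.03349984, 0.        , 0.        , 0.        , 0.        ]), 'position': array([ 0.34648634, -0.09958407,  1.34477447]), 'rotation': array([-2.14563327,  2.11551733, -0.19182776])}
{'fov_y': 51.16527828001604, 'cx': 274.5806616800706, 'cy': 206.26083876105872, 'dist_coeffs': array([-0.10249459,  0.        ,  0.        ,  0.        ,  0.        ]), 'position': array([-0.11722349, -1.1723431 ,  0.66765269]), 'rotation': array([-1.90016901,  0.51455939, -0.37161536])}
{'time_s': 0.1, 'q': array([ 1.2490178 ,  0.46829594, -0.01160776,  1.60350944,  0.00599363,
        1.0713776 , -0.05633336]), 'qvel': array([ 4.81459181e-04, -1.93922257e-03, -5.74519095e-05, -9.89396693e-04,
       -1.50738140e-03, -2.21563665e-04, -9.46562049e-04]), 'tau': array([ 6.94248538e-04, -5.33522916e+01,  2.18085770e-02, -2.51967216e+01,
        1.15379569e-02,  4.33081106e-03, -6.35553135e-06]), 'tool_pos': array([ 0.17868152, -0.62446887,  0.23843828]), 'tcp_rot': array([-3.10963573e+00, -4.36125911e-01,  5.02354960e-04]), 'force': array([-0.53445976,  0.55821878,  0.29626884]), 'ft_torque': array([ 0.04073271, -0.00317291,  0.02088228]), 'grip_force': 0.0, 'width': 1.0003585288334107}
```

View pics/top0.png

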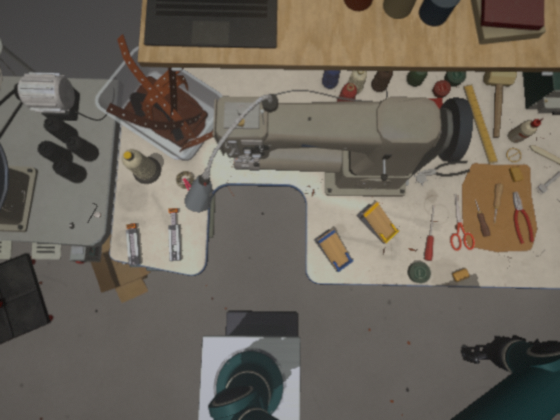

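View pics/side0.png

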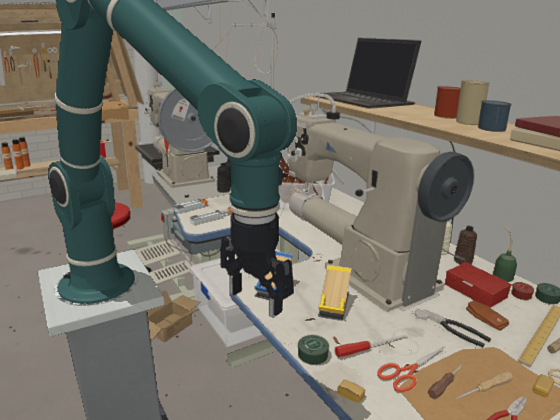

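The top view shows the gauges at about (133,243) and (175,233), tabs up-image. The blue rest is at about (333,248) and the yellow at (378,222). The tin is at (419,271) and the cone at about (140,165). Next I'll measure these.

```bash
python3 - <<'E'
from h import *
z=np.load('top.npz'); im,d=z['im'],z['d']; W=world('top',d)
hsv=cv2.cvtColor(im,cv2.COLOR_RGB2HSV)
a=im[195:275,110:200]; b=im[195:280,305:405]
A=cv2.resize(a,(450,400),interpolation=0);B=cv2.resize(b,(470,400),interpolation=0)
cv2.imwrite('pics/crop0.png',np.vstack([cv2.resize(np.hstack([A[:,:400],B[:,:400]]),(800,400))])[...,::-1])
print('table z', np.median(W[250:268,140:200,2]), np.median(W[250:280,450:550,2]))
for nm,(u0,u1) in {'L':(120,152),'R':(155,188)}.items():
    S=(slice(200,270),slice(u0,u1)); w=W[S]; h=hsv[S]
    m=(w[...,2]>.014)&(w[...,2]<.04)
    p=w[m]; c=np.median(p,0); r=cv2.minAreaRect((p[:,:2]*1000).astype(np.float32)); print(nm,m.sum(),p.mean(0),p[:,2].mean(),r)
    o=m&(h[...,0]<18)&(h[...,1]>110); print(' orange',o.sum(),w[o].mean(0))
    g=m&(h[...,1]<60); p=w[g]; print(' grey',g.sum(),p.mean(0), cv2.minAreaRect((p[:,:2]*1000).astype(np.float32)))
# rests
for nm,(u0,u1,v0,v1),(h0,h1) in (('blue',(308,360,222,278),(100,130)),('yellow',(354,404,196,250),(20,32))):
    S=(slice(v0,v1),slice(u0,u1)); w=W[S]; h=hsv[S]
    m=(w[...,2]>.012)&(w[...,2]<.13)
    print(nm,'all',cv2.minAreaRect((w[m][:,:2]*1000).astype(np.float32)),w[m][:,2].min(),w[m][:,2].max())
    wd=m&(h[...,0]>8)&(h[...,0]<22)&(h[...,1]>60)&(h[...,1]<190)
    p=w[wd]; A_=np.c_[p[:,:2],np.ones(len(p))]
    k=np.linalg.lstsq(A_,p[:,2],rcond=None)[0]
    for _ in range(4):
        e=p[:,2]-A_@k; g=abs(e)<.004; k=np.linalg.lstsq(A_[g],p[g,2],rcond=None)[0]
    print(' plane',k,'slope',np.degrees(np.arctan(np.hypot(*k[:2]))),'yaw',np.degrees(np.arctan2(k[1],k[0])),g.sum(),p[g].mean(0), cv2.minAreaRect((p[g][:,:2]*1000).astype(np.float32)))
E
```

```text
table z 0.00023832538270851522 -0.0001842239521412381
L 435 [0.44383749 0.40161262 0.02193277] 0.021932771248524205 ((445.8408508300781, 402.4424133300781), (137.55941772460938, 34.86654281616211), 8.981634140014648)
 orange 35 [0.50503645 0.41155478 0.02290355]
 grey 387 [0.43616199 0.40047534 0.02189449] ((436.49530029296875, 400.9653015136719), (118.63628387451172, 34.86654281616211), 8.981634140014648)
R 449 [0.47110089 0.26785736 0.02178249] 0.021782487264238766 ((481.1741638183594, 269.4386901855469), (178.08253479003906, 36.94021224975586), 5.814442157745361)
 orange 29 [0.55933428 0.27655191 0.0231131 ]
 grey 405 [0.46139519 0.26675377 0.02169738] ((472.20361328125, 268.2996826171875), (160.09671020507812, 36.89411544799805), 7.289751052856445)
blue all ((430.2855224609375, -272.75494384765625), (126.11514282226562, 64.79310607910156), 36.01947784423828) 0.01216515105123439 0.09072406480442674
 plane [ 0.47583272  0.34233566 -0.0607663 ] slope 30.378106238396565 yaw 35.732954302676106 471 [ 0.43326884 -0.27039512  0.0528313 ] ((434.8349609375, -268.5026550292969), (112.5555419921875, 64.17057037353516), 35.08198928833008)
yellow all ((524.4815673828125, -423.1684875488281), (124.75300598144531, 64.70793914794922), 43.28265380859375) 0.012175604490232361 0.08887914892732285
 plane [ 0.42505117  0.3908464  -0.0062029 ] slope 30.003574889995598 yaw 42.59940236091949 490 [ 0.52752391 -0.4188638   0.05431035] ((527.307861328125, -420.435791015625), (115.13355255126953, 64.67417907714844), 43.21291732788086)
```

View pics/crop0.png

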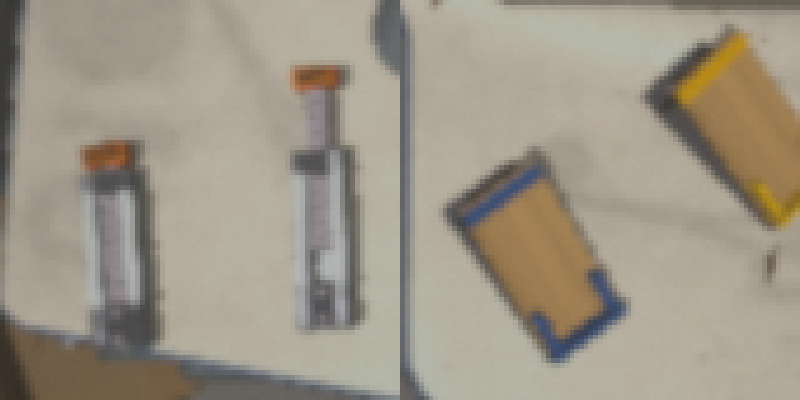

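Right-hand gauge is pulled out (s≈42 mm, mid ≈ (0.452, 0.266), yaw ≈ 6.5°) and goes to blue. Left-hand one is closed (mid ≈ (0.438, 0.401), yaw 9°) and goes to yellow. The tool can't tilt, so I'll press each held gauge onto its slope and let it pivot in the grip. First the arm has to swing over.

Emit:
carry_out(
  moves=[
    [29,-22,0,0,0],
    [29,-22,0,0,0],
    [29,-22,0,0,0],
    [29,-22,0,0,0],
    [29,-22,0,0,0],
    [29,-22,0,0,0],
    [29,-22,0,0,0],
    [29,-22,0,0,0],
    [29,-22,0,0,0],
    [29,-22,0,0,0],
    [29,-22,0,0,0],
    [10,-38,0,0,0],
  ],
)

```text
time_s: 1.1
tool_pos: [0.4217, -0.2642, 0.2393]
tcp_rot: [3.11, 0.438, 0.005]
force: [1.5, -0.1, 0.5]
width: 0.997
grip_force: 0.0
```

Emit:
carry_out(
  moves=[
    [10,-38,0,0,0],
    [10,-38,0,0,0],
    [10,-38,0,0,0],
    [10,-38,0,0,0],
    [10,-38,0,0,0],
    [10,-38,0,0,0],
    [10,-38,0,0,0],
    [10,-38,0,0,0],
    [10,-38,0,0,0],
    [10,-38,0,0,0],
    [10,-38,0,0,0],
    [10,-38,0,0,0],
  ],
)

```text
time_s: 2.1
tool_pos: [0.4074, 0.2078, 0.2393]
tcp_rot: [3.111, 0.436, 0.0]
force: [1.0, -0.2, 0.7]
width: 1.0
grip_force: 0.0
```

```bash
cat >> h.py <<'E'
def yaw(s=None):
    s=s or manip.state(); m=R.from_rotvec(s['tcp_rot']).as_matrix(); return np.degrees(np.arctan2(m[1,0],m[0,0]))
def go(x,y,z=None,ps=None):
    s=manip.state(); ps=yaw(s) if ps is None else ps; a=np.radians(ps); p=s['tool_pos']
    dx,dy=x-p[0],y-p[1]
    print('t',round(s['time_s'],2),'pos',(p*1000).round(1),'yaw',round(yaw(s),2),'w',round(s['width'],3),'F',s['force'].round(1),'grip',s['grip_force'],'q',s['q'].round(2))
    print(' tool shift at yaw',round(ps,2),np.round([1000*(np.cos(a)*dx+np.sin(a)*dy),1000*(np.sin(a)*dx-np.cos(a)*dy),0 if z is None else 1000*(p[2]-z)],1))
E
python3 - <<'E'
from h import *
go(.45,.266,.02); go(.45,.266,.02,6.5)
# refine gauges: rect at top faces and rest profile
z=np.load('top.npz'); im,d=z['im'],z['d']; W=world('top',d); hsv=cv2.cvtColor(im,cv2.COLOR_RGB2HSV)
for nm,(u0,u1) in {'L':(120,152),'R':(155,188)}.items():
    w=W[200:270,u0:u1]; p=w[(w[...,2]>.016)&(w[...,2]<.04)][:,:2]*1000
    for a in np.arange(3,12,1.):
        c,s=np.cos(np.radians(a)),np.sin(np.radians(a)); q=p@np.array([[c,-s],[s,c]])
        lo,hi=q.min(0),q.max(0); print(nm,a,'width',(hi-lo)[1].round(1),'long',(hi-lo)[0].round(1),'lat std',q[:,1].std().round(2),'mid',(np.array([[c,-s],[s,c]])@np.array([lo[0]+60,(lo[1]+hi[1])/2])).round(1)) if a%2 else 0
for o,a in (((390.7,-301.6),35.9),((487.3,-457.9),43)):
    c,s=np.cos(np.radians(a)),np.sin(np.radians(a)); q=(W.reshape(-1,3)*1000)
    x=(q[:,0]-o[0])*c+(q[:,1]-o[1])*s; y=-(q[:,0]-o[0])*s+(q[:,1]-o[1])*c; h=q[:,2]-22-x*np.tan(np.pi/6)
    for x0 in range(-20,125,8):
        m=(abs(y)<15)&(x>=x0)&(x<x0+8); print(x0, h[m].mean().round(1), q[m,2].mean().round(0), end=' | ')
    print()
E
```

```text
t 2.1 pos [407.4 207.8 239.3] yaw 15.95 w 1.0 F [ 1.  -0.2  0.7] grip 0.0 q [ 0.02  0.2  -0.63  2.02  0.14  0.96 -1.97]
 tool shift at yaw 15.95 [ 56.9 -44.3 219.3]
t 2.1 pos [407.4 207.8 239.3] yaw 15.95 w 1.0 F [ 1.  -0.2  0.7] grip 0.0 q [ 0.02  0.2  -0.63  2.02  0.14  0.96 -1.97]
 tool shift at yaw 6.5 [ 48.9 -53.  219.3]
L 3.0 width 45.1 long 137.1 lat std 11.08 mid [437.8 400.7]
L 5.0 width 41.4 long 137.3 lat std 10.62 mid [437.6 400.7]
L 7.0 width 37.7 long 137.5 lat std 10.32 mid [437.4 400.8]
L 9.0 width 34.9 long 137.6 lat std 10.19 mid [437.2 401.1]
L 11.0 width 37.3 long 137.4 lat std 10.23 mid [437.1 400.9]
R 3.0 width 42.0 long 177.1 lat std 10.56 mid [452.5 266.2]
R 5.0 width 38.2 long 177.9 lat std 10.25 mid [452.3 266.3]
R 7.0 width 36.9 long 178.4 lat std 10.21 mid [452.3 265.9]
R 9.0 width 39.4 long 178.6 lat std 10.47 mid [452.3 266.2]
R 11.0 width 44.7 long 178.7 lat std 10.99 mid [452.4 265.6]
-20 -1.5 11.0 | -12 13.8 31.0 | -4 1.3 23.0 | 4 0.5 27.0 | 12 0.2 32.0 | 20 0.6 36.0 | 28 0.0 40.0 | 36 -0.1 45.0 | 44 0.8 51.0 | 52 0.4 55.0 | 60 0.4 59.0 | 68 -0.0 64.0 | 76 0.6 69.0 | 84 0.8 74.0 | 92 0.9 78.0 | 100 1.6 84.0 | 108 -24.8 62.0 | 116 -124.6 -33.0 | 124 -199.4 -103.0 | 
-20 -12.7 -1.0 | -12 15.3 33.0 | -4 3.3 25.0 | 4 -1.2 25.0 | 12 -0.1 31.0 | 20 -0.3 36.0 | 28 -1.1 39.0 | 36 -1.4 44.0 | 44 0.5 50.0 | 52 0.5 55.0 | 60 -0.2 59.0 | 68 1.2 65.0 | 76 -0.1 68.0 | 84 -0.6 72.0 | 92 0.3 78.0 | 100 0.3 82.0 | 108 -38.6 48.0 | 116 -85.8 5.0 | 124 -95.6 0.0 |
```

Emit:
carry_out(
  moves=[
    [0,0,0,4.7,0],
    [0,0,0,4.7,0],
    [17,-18,20,0,0],
    [17,-18,20,0,0],
    [17,-17,20,0,0],
    [0,0,35,0,0],
    [0,0,35,0,0],
    [0,0,30,0,0],
    [0,0,20,0,0],
    [0,0,15,0,0],
    [0,0,0,0,0],
  ],
)

```text
time_s: 3.02
tool_pos: [0.4504, 0.2633, 0.0409]
tcp_rot: [3.133, 0.18, -0.01]
force: [-0.7, 0.3, -0.2]
width: 1.005
grip_force: 0.0
```

```bash
python3 - <<'E'
from h import *
go(.452,.266,.012)
im,d=snap('side'); cv2.imwrite('pics/s1.png',cv2.resize(im[150:270,130:330],(800,480))[...,::-1])
im,d=snap('top'); cv2.imwrite('pics/t1.png',cv2.resize(im[195:275,110:220],(800,580))[...,::-1])
E
```

```text
t 3.02 pos [450.4 263.3  40.9] yaw 6.58 w 1.005 F [-0.7  0.3 -0.2] grip 0.0 q [-0.23  0.61 -0.45  2.01  0.44  0.62 -2.43]
 tool shift at yaw 6.58 [ 1.9 -2.5 28.9]
```

View pics/s1.png

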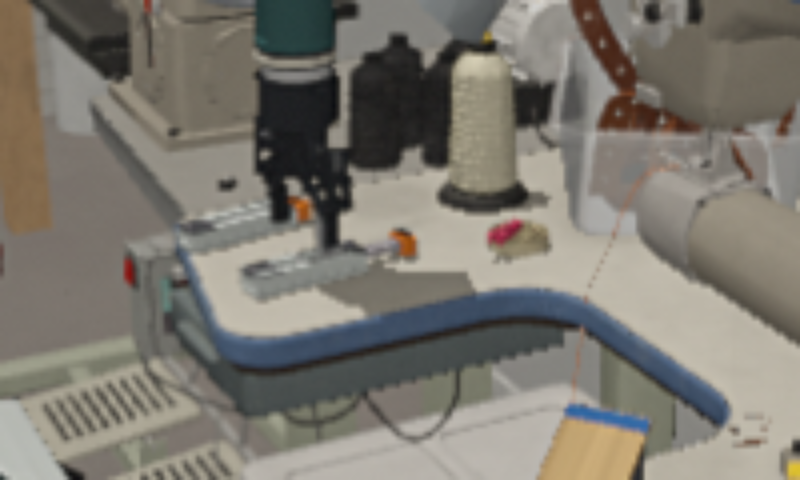

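The open fingers straddle the pulled-out gauge at about (330,240) in the crop, with the tab clear at (400,243). I'll descend and close.

Emit:
carry_out(
  moves=[
    [2,-2,15,0,0],
    [0,0,14,0,0],
    [0,0,0,0,120],
    [0,0,0,0,255],
    [0,0,0,0,255],
    [0,0,0,0,255],
    [0,0,0,0,255],
    [0,0,0,0,255],
    [0,0,0,0,255],
    [0,0,0,0,255],
  ],
)

```text
time_s: 3.95
tool_pos: [0.4552, 0.2675, 0.0168]
tcp_rot: [-3.136, -0.18, -0.003]
force: [-1.2, -1.0, 6.8]
width: 0.384
grip_force: 60.9
```

Emit:
carry_out(
  moves=[
    [0,0,-10,0,255],
    [0,0,-30,0,255],
    [0,0,-40,0,255],
    [0,0,-40,0,255],
    [0,0,-30,0,255],
    [0,0,0,0,255],
  ],
)

```text
time_s: 4.45
tool_pos: [0.4573, 0.2693, 0.1722]
tcp_rot: [-3.132, -0.18, -0.017]
force: [0.7, 2.1, -1.4]
width: 0.385
grip_force: 60.3
```

```bash
python3 - <<'E'
from h import *
go(.41,-.1,.19)
im,d=snap('top'); W=world('top',d); 
im,d=snap('side'); cv2.imwrite('pics/s2.png',cv2.resize(im[130:270,130:330],(800,560))[...,::-1])
E
```

```text
t 4.45 pos [457.3 269.3 172.2] yaw 6.59 w 0.385 F [ 0.7  2.1 -1.4] grip 60.256158113479614 q [-0.13  0.42 -0.57  1.93  0.29  0.86 -2.31]
 tool shift at yaw 6.59 [-89.3 361.4 -17.8]
```

View pics/s2.png

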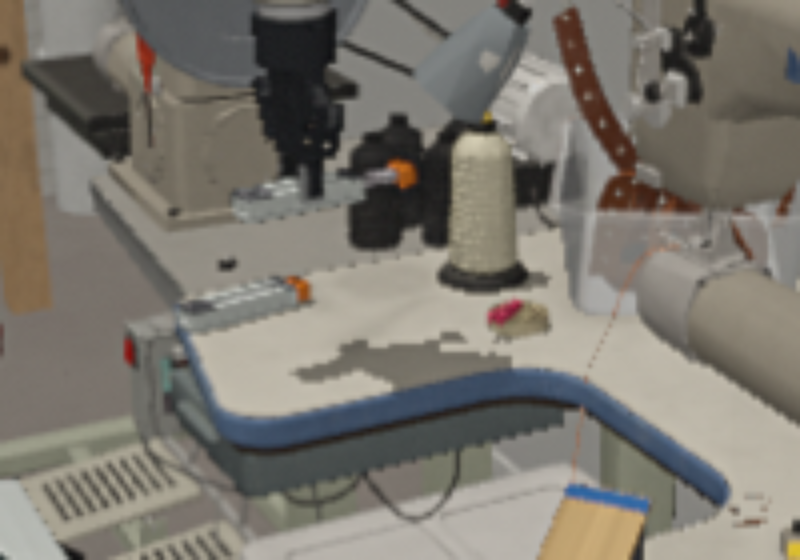

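The gauge is held level, tab at (402,173) in the crop with the slide still out. Carrying it across.

Emit:
carry_out(
  moves=[
    [-10,12,0,0,255],
    [-20,22,0,0,255],
    [-22,26,0,0,255],
    [-4,32,0,0,255],
    [-4,38,0,0,255],
    [-4,38,0,0,255],
    [-4,38,0,0,255],
    [-4,38,0,0,255],
    [-4,38,0,0,255],
    [-4,38,0,0,255],
    [-4,38,0,0,255],
    [-4,38,0,0,255],
  ],
)

```text
time_s: 5.55
tool_pos: [0.4104, -0.1381, 0.164]
tcp_rot: [-3.135, -0.18, 0.005]
force: [0.7, 0.1, -2.5]
width: 0.383
grip_force: 60.1
```

Emit:
carry_out(
  moves=[
    [-3,38,0,0,255],
    [-3,34,0,0,255],
    [-3,25,0,0,255],
    [0,12,0,-5,255],
    [0,0,0,-6,255],
    [0,0,0,-6,255],
    [0,0,0,-6,255],
    [0,0,0,-4,255],
    [0,0,0,-2.4,255],
    [0,0,0,0,255],
    [0,0,0,0,255],
  ],
)

```text
time_s: 6.47
tool_pos: [0.4147, -0.2454, 0.164]
tcp_rot: [-2.987, -0.967, 0.003]
force: [0.5, 0.6, -1.3]
width: 0.38
grip_force: 60.3
```

```bash
python3 - <<'E'
from h import *
# TCP should be 3 mm up-axis of gauge mid; aim slope x=65 -> horiz 50.3 +3
a=np.radians(35.9); o=np.array([390.7,-301.6]); 
t=o+(50.3+3)*np.array([np.cos(a),np.sin(a)]); print(t)
go(t[0]/1e3,t[1]/1e3,.115); 
im,d=snap('top'); W=world('top',d); np.save('W.npy',W)
cv2.imwrite('pics/t3.png',cv2.resize(im[190:290,290:410],(780,600),interpolation=0)[...,::-1])
E
```

```text
[ 433.87521944 -270.34635339]
t 6.47 pos [ 414.7 -245.4  164. ] yaw 35.89 w 0.38 F [ 0.5  0.6 -1.3] grip 60.297571420669556 q [ 0.85  0.33 -0.45  2.05  0.2   0.81 -0.66]
 tool shift at yaw 35.89 [ 0.9 31.4 49. ]
```

View pics/t3.png

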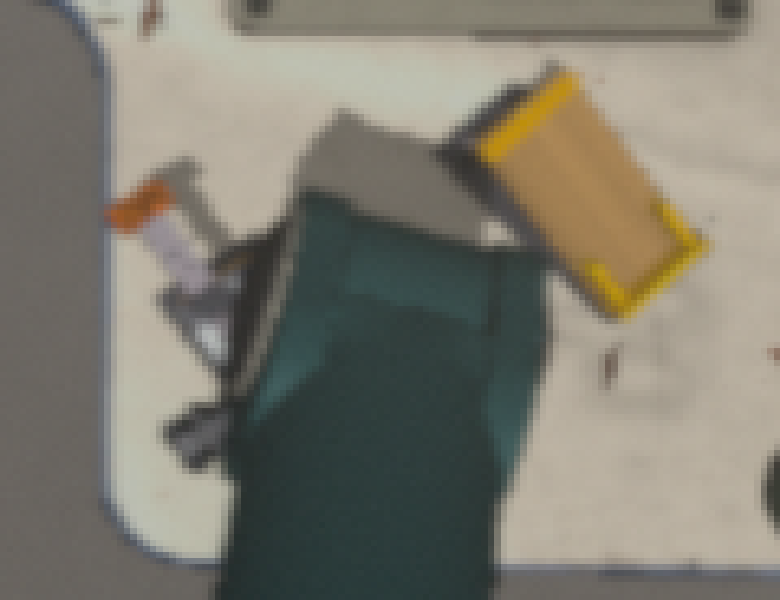

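The gauge is yawed correctly, tab at (140,207) in the crop. I'll shift it over the blue rest and check the alignment numerically.

Emit:
carry_out(
  moves=[
    [0,11,10,0,255],
    [1,20,20,0,255],
    [0,0,9,0,255],
    [0,0,0,0,255],
    [0,0,0,0,255],
  ],
)

```text
time_s: 6.93
tool_pos: [0.434, -0.2694, 0.1255]
tcp_rot: [-2.986, -0.969, 0.003]
force: [0.1, 0.5, -1.4]
width: 0.382
grip_force: 60.3
```

```bash
cat >> h.py <<'E'
def orange(n,box,o,a,zr):
    im,d=snap(n); W=world(n,d); h=cv2.cvtColor(im,cv2.COLOR_RGB2HSV); u0,u1,v0,v1=box
    S=(slice(v0,v1),slice(u0,u1)); m=(h[S][...,0]<15)&(h[S][...,1]>130)&(W[S][...,2]>zr[0])&(W[S][...,2]<zr[1])
    p=np.median(W[S][m],0)*1000 if m.any() else None
    if p is None: print(n,'none'); return im
    a=np.radians(a); x=(p[0]-o[0])*np.cos(a)+(p[1]-o[1])*np.sin(a); y=-(p[0]-o[0])*np.sin(a)+(p[1]-o[1])*np.cos(a)
    b=np.radians(30); zz=p[2]-22
    print(n,m.sum(),'tab',p.round(1),'horiz',x.round(1),y.round(1),'slope xz',(x*np.cos(b)+zz*np.sin(b)).round(1),(-x*np.sin(b)+zz*np.cos(b)).round(1)); return im
BO,BA=(390.7,-301.6),35.9
YO,YA=(487.3,-457.9),43
E
python3 - <<'E'
from h import *
go(.4339,-.2703,.105)
orange('top',(290,360,190,290),BO,BA,(.05,.25)); orange('side',(200,330,180,300),BO,BA,(.05,.25))
E
```

```text
t 6.93 pos [ 434.  -269.4  125.5] yaw 35.97 w 0.382 F [ 0.1  0.5 -1.4] grip 60.259974002838135 q [ 0.83  0.44 -0.42  2.01  0.25  0.75 -0.68]
 tool shift at yaw 35.97 [-0.6  0.7 20.5]
top 36 tab [ 519.9 -208.4  131.1] horiz 159.3 -0.3 slope xz 192.6 14.9
side 39 tab [813.2  70.5 115.2] horiz 560.4 53.6 slope xz 531.9 -199.5
```

Emit:
carry_out(
  moves=[
    [0,1,12,0,255],
    [0,0,9,0,255],
    [0,0,3,0,255],
    [0,0,3,0,255],
    [0,0,3,0,255],
    [0,0,0,0,255],
  ],
)

```text
time_s: 7.53
tool_pos: [0.4336, -0.2723, 0.0964]
tcp_rot: [-2.989, -0.968, 0.006]
force: [-8.0, -2.2, 8.5]
width: 0.379
grip_force: 62.3
```

```bash
python3 - <<'E'
from h import *
go(.4339,-.2703,.070); print(manip.state()['ft_torque'])
orange('top',(290,360,190,290),BO,BA,(.05,.25))
E
```

```text
t 7.53 pos [ 433.6 -272.3   96.4] yaw 35.9 w 0.379 F [-8.  -2.2  8.5] grip 62.28522062301636 q [ 0.81  0.48 -0.39  2.02  0.29  0.69 -0.7 ]
 tool shift at yaw 35.9 [ 1.4 -1.4 26.4]
[-0.06250406  1.04806164  0.08750218]
top 33 tab [ 518.1 -210.3  112. ] horiz 156.7 -0.7 slope xz 180.7 -0.4
```

The gauge is pivoting under gentle force (8 N), so I'll keep pressing.

Emit:
carry_out(
  moves=[
    [1,-1,3,0,255],
    [0,0,3,0,255],
    [0,0,3,0,255],
    [0,0,3,0,255],
    [0,0,3,0,255],
    [0,0,0,0,255],
  ],
)

```text
time_s: 8.08
tool_pos: [0.4321, -0.2728, 0.0812]
tcp_rot: [2.989, 0.965, -0.01]
force: [-10.1, -7.0, 8.3]
width: 0.379
grip_force: 65.4
```

```bash
python3 - <<'E'
from h import *
go(.4339,-.2703,.070); print(manip.state()['ft_torque'])
orange('top',(290,360,190,290),BO,BA,(.05,.25))
im,d=snap('side'); cv2.imwrite('pics/s4.png',cv2.resize(im[200:340,200:400],(800,560))[...,::-1])
E
```

```text
t 8.08 pos [ 432.1 -272.8   81.2] yaw 35.77 w 0.379 F [-10.1  -7.    8.3] grip 65.43449815828353 q [ 0.8   0.51 -0.38  2.03  0.3   0.66 -0.72]
 tool shift at yaw 35.77 [ 2.9 -1.  11.2]
[-1.0421683   1.69140081  0.01649466]
top 38 tab [ 515.8 -213.1  123. ] horiz 153.2 -1.7 slope xz 183.1 10.8
```

View pics/s4.png

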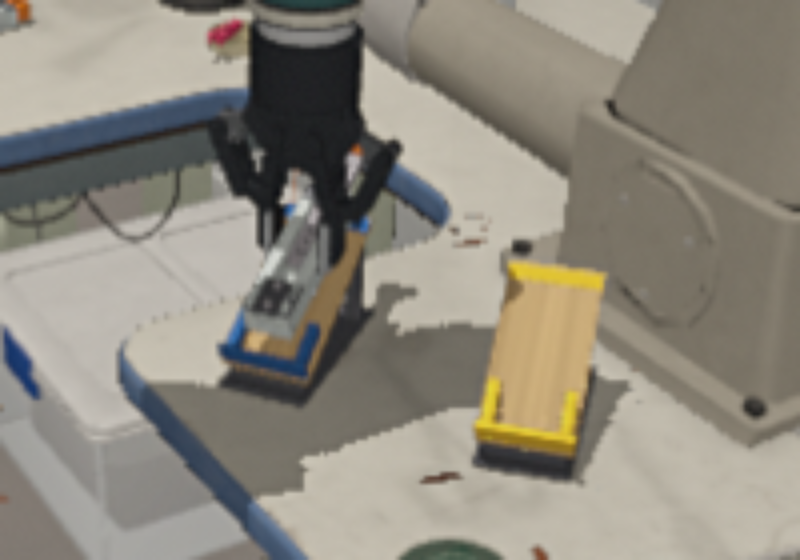

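The gauge is tilting onto the blue slope as planned, foot at (275,300) in the crop just above the lip. Continuing down.

Emit:
carry_out(
  moves=[
    [2,-1,3,0,255],
    [1,0,3,0,255],
    [1,0,3,0,255],
    [0,0,2,0,255],
    [0,0,0,0,255],
  ],
)

```text
time_s: 8.6
tool_pos: [0.4339, -0.2711, 0.0702]
tcp_rot: [2.989, 0.962, -0.013]
force: [-11.5, -10.2, 8.5]
width: 0.382
grip_force: 70.0
```

```bash
python3 - <<'E'
from h import *
go(.4339,-.2703,.070); print(manip.state()['ft_torque'])
orange('top',(290,360,190,290),BO,BA,(.05,.25))
E
```

```text
t 8.6 pos [ 433.9 -271.1   70.2] yaw 35.69 w 0.382 F [-11.5 -10.2   8.5] grip 69.99313898384571 q [ 0.79  0.53 -0.37  2.03  0.32  0.64 -0.74]
 tool shift at yaw 35.69 [ 0.5 -0.7  0.2]
[-1.62324002  2.021966   -0.02084957]
top 44 tab [ 510.6 -217.5  131.1] horiz 146.4 -2.2 slope xz 181.4 21.3
```

Nearly flat: tab top 21 mm off the slope against 22 expected. The body is about 8–10 mm too far up, so I'll slide it down along the slope.

Emit:
carry_out(
  moves=[
    [-2,0,1,0,255],
    [-2,0,1,0,255],
    [-2,0,1,0,255],
    [-1,0,1,0,255],
    [0,0,0,0,255],
  ],
)

```text
time_s: 9.07
tool_pos: [0.4339, -0.2714, 0.0695]
tcp_rot: [2.986, 0.967, 0.002]
force: [-7.1, 1.9, 29.2]
width: 0.378
grip_force: 72.5
```

```bash
python3 - <<'E'
from h import *
go(.4339,-.2703,.070); print(manip.state()['ft_torque'])
orange('top',(290,360,190,290),BO,BA,(.05,.25))
im,d=snap('side'); cv2.imwrite('pics/s5.png',cv2.resize(im[220:320,230:330],(600,600))[...,::-1])
E
```

```text
t 9.07 pos [ 433.9 -271.4   69.5] yaw 35.89 w 0.378 F [-7.1  1.9 29.2] grip 72.45234659872949 q [ 0.8   0.53 -0.37  2.04  0.32  0.63 -0.73]
 tool shift at yaw 35.89 [ 0.6 -0.9 -0.5]
[ 1.2746845   1.35591874 -0.19108286]
top 47 tab [ 509.6 -217.7  130.6] horiz 145.5 -1.7 slope xz 180.3 21.3
```

View pics/s5.png

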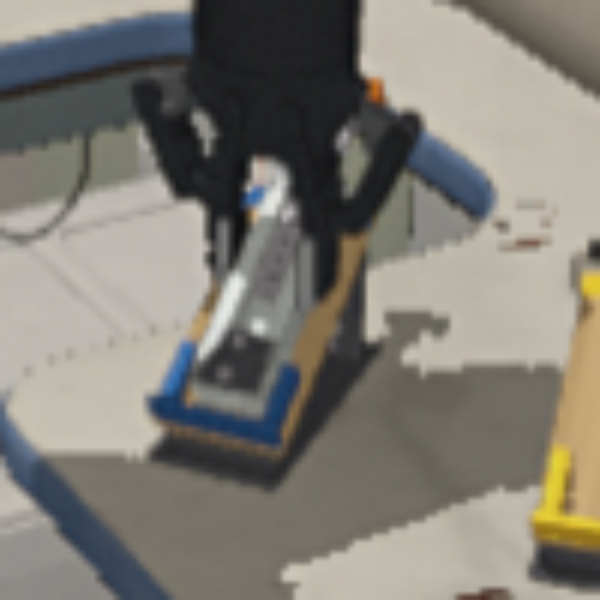

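It barely moved and the load rose to 29 N, probably fingertips bearing on the slope. I'll ease up a little while holding the downhill pull.

Emit:
carry_out(
  moves=[
    [0,0,-2,0,255],
    [0,0,-1,0,255],
    [-1,0,0,0,255],
    [0,0,0,0,255],
  ],
)

```text
time_s: 9.5
tool_pos: [0.4314, -0.2713, 0.0689]
tcp_rot: [-2.988, -0.97, 0.001]
force: [-0.9, -0.6, -0.2]
width: 0.384
grip_force: 68.8
```

```bash
python3 - <<'E'
from h import *
go(.4339,-.2703,.070)
orange('top',(290,360,190,290),BO,BA,(.05,.25))
im,d=snap('side');W=world('side',d)
b=np.radians(30);a=np.radians(BA);M=np.array([[np.cos(a)*np.cos(b),np.sin(a)*np.cos(b),np.sin(b)],[-np.sin(a),np.cos(a),0],[-np.cos(a)*np.sin(b),-np.sin(a)*np.sin(b),np.cos(b)]])
q=(W*1000-np.array([*BO,22]))@M.T
m=(abs(q[...,1])<14)&(q[...,0]>-14)&(q[...,0]<60)&(abs(q[...,2])<45)
for x0 in range(-14,40,3):
    k=m&(q[...,0]>=x0)&(q[...,0]<x0+3); print(x0,k.sum(),np.percentile(q[k][:,2],[10,50,90]).round(1) if k.sum() else '')
E
```

```text
t 9.5 pos [ 431.4 -271.3   68.9] yaw 35.96 w 0.384 F [-0.9 -0.6 -0.2] grip 68.81727850064635 q [ 0.8   0.53 -0.37  2.04  0.31  0.63 -0.73]
 tool shift at yaw 35.96 [ 2.6  0.7 -1.1]
top 43 tab [ 506.4 -217.7  129.8] horiz 142.9 0.1 slope xz 177.7 21.9
-14 7 [-11.5 -10.2  -8.7]
-11 9 [-12.8 -10.8  -9.7]
-8 35 [-11.3   2.2  14.2]
-5 30 [-8.5  4.9 16.9]
-2 7 [15.5 16.  17.7]
1 1 [26. 26. 26.]
4 23 [ 7.  14.8 25.3]
7 18 [10.3 22.9 25.9]
10 11 [ 8.2 24.  25.4]
13 10 [22.  24.  25.7]
16 12 [21.7 24.4 26.6]
19 7 [22.5 24.4 25.5]
22 11 [21.3 23.1 25.3]
25 8 [21.7 23.6 28. ]
28 11 [20.6 22.2 25.9]
31 10 [22.9 24.4 27.3]
34 4 [19.4 22.  25.2]
37 6 [16.2 21.5 23.8]
```

The gauge lies flat (top 24 mm off the slope) with its foot about 5 mm from the lip. One small slide down, then release.

Emit:
carry_out(
  moves=[
    [-2,0,1,0,255],
    [-2,0,1,0,255],
    [0,0,0,0,255],
    [0,0,0,0,255],
  ],
)

```text
time_s: 9.93
tool_pos: [0.4282, -0.2736, 0.0669]
tcp_rot: [-2.988, -0.97, 0.001]
force: [0.4, -0.3, -1.0]
width: 0.378
grip_force: 68.7
```

```bash
cat >> h.py <<'E'
def prof(O,A,xr=(-11,30)):
    im,d=snap('side');W=world('side',d); b=np.radians(30);a=np.radians(A)
    M=np.array([[np.cos(a)*np.cos(b),np.sin(a)*np.cos(b),np.sin(b)],[-np.sin(a),np.cos(a),0],[-np.cos(a)*np.sin(b),-np.sin(a)*np.sin(b),np.cos(b)]])
    q=(W*1000-np.array([*O,22]))@M.T
    m=(abs(q[...,1])<14)&(abs(q[...,2])<45)
    for x0 in range(*xr,3):
        k=m&(q[...,0]>=x0)&(q[...,0]<x0+3); print(x0,k.sum(),np.percentile(q[k][:,2],[10,50,90]).round(1) if k.sum() else '',end=' | ')
    k=(q[...,2]>15)&(q[...,2]<30)&(abs(q[...,1])<28)&(q[...,0]>12)&(q[...,0]<36); print('\nfoot y range',np.percentile(q[k][:,1],[2,98]).round(1)); return im,q
E
python3 - <<'E'
from h import *
go(.4339,-.2703,.070)
orange('top',(290,360,190,290),BO,BA,(.05,.25)); prof(BO,BA)
E
```

```text
t 9.93 pos [ 428.2 -273.6   66.9] yaw 35.96 w 0.378 F [ 0.4 -0.3 -1. ] grip 68.67805380374193 q [ 0.81  0.53 -0.37  2.04  0.32  0.63 -0.72]
 tool shift at yaw 35.96 [ 6.6  0.7 -3.1]
top 45 tab [ 504.1 -218.3  127.8] horiz 140.7 1.0 slope xz 174.8 21.3
-11 8 [-14.2 -12.7  -9.6] | -8 39 [-12.3  -1.8  15. ] | -5 29 [-4.2  9.1 19.2] | -2 9 [17.1 18.4 26.1] | 1 16 [15.4 23.4 26.4] | 4 15 [10.3 24.9 27.3] | 7 8 [23.5 25.2 26.1] | 10 9 [22.9 25.1 26.6] | 13 10 [21.1 23.7 27.1] | 16 12 [20.8 23.8 25.1] | 19 8 [22.  24.3 26.6] | 22 9 [22.4 25.2 26.5] | 25 12 [22.1 24.3 26.9] | 28 7 [22.3 25.4 26. ] | 
foot y range [-19.3  15. ]
```

Emit:
carry_out(
  moves=[
    [0,0,0,0,120],
    [0,0,0,0,60],
    [0,0,0,0,0],
    [0,0,0,0,0],
    [0,0,0,0,0],
    [0,0,0,0,0],
    [0,0,-8,0,0],
    [0,0,-20,0,0],
    [0,0,-35,0,0],
    [0,0,-40,0,0],
    [-5,-37,-10,0,0],
    [-5,-37,0,0,0],
  ],
)

```text
time_s: 11.03
tool_pos: [0.3795, -0.2207, 0.184]
tcp_rot: [2.983, 0.966, 0.009]
force: [-0.3, 0.9, -0.4]
width: 0.999
grip_force: 0.0
```

```bash
python3 - <<'E'
from h import *
im=orange('top',(290,360,190,290),BO,BA,(.05,.25)); prof(BO,BA)
s,_=manip.get_image('side')
cv2.imwrite('pics/c6.png',np.hstack([cv2.resize(s[220:320,230:330],(400,400)),cv2.resize(im[200:285,295:380],(400,400),interpolation=0)])[...,::-1])
go(.42,.15,.2)
E
```

```text
top 45 tab [ 503.5 -218.9  128.1] horiz 139.8 0.9 slope xz 174.1 22.0
-11 8 [-12.8 -11.7  -9.8] | -8 38 [-12.7  -2.   15.5] | -5 29 [-8.4  8.9 18.4] | -2 10 [15.2 17.5 26. ] | 1 18 [15.5 23.5 26.3] | 4 13 [ 8.2 21.9 26.7] | 7 8 [22.1 23.4 25.3] | 10 11 [20.7 24.1 26.4] | 13 9 [18.5 22.5 25.1] | 16 14 [20.7 23.  25.9] | 19 9 [21.3 22.8 27.5] | 22 10 [22.2 24.4 26.6] | 25 8 [22.  23.5 24.2] | 28 5 [23.  23.9 25.5] | 
foot y range [-19.4  14.8]
t 11.18 pos [ 375.2 -218.3  181. ] yaw 36.06 w 1.004 F [ 1.9 -0.7  0.4] grip 0.0 q [ 0.89  0.23 -0.49  2.14  0.15  0.81 -0.63]
 tool shift at yaw 36.06 [ 253.  -271.3  -19. ]
```

View pics/c6.png

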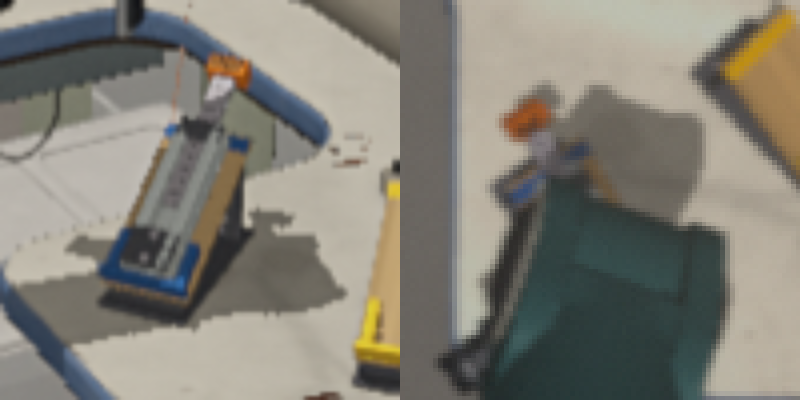

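Gauge a lies flat in blue: tab up at (228,70) in the left crop, foot at the lip, slide still out. Now for gauge b.

Emit:
carry_out(
  moves=[
    [0,0,0,6.75,0],
    [0,0,0,6.75,0],
    [0,0,0,6.75,0],
    [0,0,0,6.75,0],
    [12,-35,0,0,0],
    [12,-35,0,0,0],
    [12,-35,0,0,0],
    [12,-35,0,0,0],
    [12,-35,0,0,0],
    [12,-35,0,0,0],
    [6,-36,0,0,0],
    [6,-36,0,0,0],
  ],
)

```text
time_s: 12.18
tool_pos: [0.417, 0.0738, 0.1807]
tcp_rot: [-3.132, -0.245, -0.002]
force: [1.5, 0.3, -0.7]
width: 1.0
grip_force: 0.0
```

Emit:
carry_out(
  moves=[
    [6,-36,0,0,0],
    [6,-36,0,0,0],
    [6,-36,0,0,0],
    [6,-36,0,0,0],
    [6,-36,0,0,0],
    [11,-36,0,0,0],
    [11,-36,0,0,0],
    [11,-30,0,0,0],
    [8,-20,0,0,0],
    [0,0,0,0,0],
    [0,0,0,0,0],
  ],
)

```text
time_s: 13.1
tool_pos: [0.4391, 0.3826, 0.1798]
tcp_rot: [-3.131, -0.248, 0.001]
force: [0.3, 0.1, 0.8]
width: 0.999
grip_force: 0.0
```

```bash
python3 - <<'E'
from h import *
go(.4373,.401,.016,9)
E
```

```text
t 13.1 pos [439.1 382.6 179.8] yaw 9.05 w 0.999 F [0.3 0.1 0.8] grip 0.0 q [-0.29  0.51 -0.64  1.79  0.36  0.95 -2.49]
 tool shift at yaw 9 [  1.1 -18.5 163.8]
```

Emit:
carry_out(
  moves=[
    [0,-9,10,0,0],
    [0,-9,20,0,0],
    [0,0,35,0,0],
    [0,0,35,0,0],
    [0,0,25,0,0],
    [0,0,10,0,0],
    [0,0,0,0,0],
    [0,0,0,0,0],
  ],
)

```text
time_s: 13.77
tool_pos: [0.4365, 0.3991, 0.0456]
tcp_rot: [-3.132, -0.245, 0.0]
force: [0.2, 0.2, 0.6]
width: 1.0
grip_force: 0.0
```

```bash
python3 - <<'E'
from h import *
go(.4373,.401,.016,9)
E
```

```text
t 13.77 pos [436.5 399.1  45.6] yaw 8.94 w 1.0 F [0.2 0.2 0.6] grip 0.0 q [-0.4   0.7  -0.53  1.84  0.51  0.74 -2.63]
 tool shift at yaw 9 [ 1.1 -1.8 29.6]
```

Emit:
carry_out(
  moves=[
    [1,-2,15,0,0],
    [0,0,14,0,0],
    [0,0,0,0,0],
    [0,0,0,0,120],
    [0,0,0,0,255],
    [0,0,0,0,255],
    [0,0,0,0,255],
    [0,0,0,0,255],
    [0,0,0,0,255],
    [0,0,0,0,255],
    [0,0,0,0,255],
  ],
)

```text
time_s: 14.68
tool_pos: [0.4374, 0.402, 0.0172]
tcp_rot: [-3.131, -0.246, -0.002]
force: [-0.4, -0.0, 5.5]
width: 0.382
grip_force: 61.5
```

Emit:
carry_out(
  moves=[
    [0,0,-10,0,255],
    [0,0,-30,0,255],
    [0,0,-40,0,255],
    [0,0,-40,0,255],
    [0,0,-30,0,255],
    [0,0,0,0,255],
    [0,0,0,0,255],
  ],
)

```text
time_s: 15.27
tool_pos: [0.4377, 0.4016, 0.1684]
tcp_rot: [-3.13, -0.245, -0.005]
force: [-0.0, -1.4, -2.0]
width: 0.381
grip_force: 60.7
```

```bash
python3 - <<'E'
from h import *
go(.41,.2,.17,9)
p=manip.state()['tool_pos']*1000
orange('top',(100,200,170,270),p[:2],9,(.1,.3)); orange('side',(130,260,130,240),p[:2],9,(.1,.3))
E
```

```text
t 15.27 pos [437.7 401.6 168.4] yaw 8.95 w 0.381 F [-0.  -1.4 -2. ] grip 60.738093852996826 q [-0.33  0.55 -0.63  1.78  0.39  0.94 -2.53]
 tool shift at yaw 9 [-58.9 194.8  -1.6]
top 52 tab [506.5 410.  174.3] horiz 69.3 -2.5 slope xz 136.2 97.3
side 55 tab [504.7 859.  161.1] horiz 137.8 441.2 slope xz 188.9 51.5
```

Held at its centre and level, slide at about 1 mm. Carrying across, rising a bit to clear gauge a.

Emit:
carry_out(
  moves=[
    [-6,16,0,0,255],
    [-10,32,0,0,255],
    [-12,36,0,0,255],
    [-12,36,0,0,255],
    [-12,36,0,0,255],
    [-9,38,0,0,255],
    [-6,38,0,0,255],
    [-6,38,0,0,255],
    [-6,38,0,0,255],
    [-6,38,0,0,255],
    [-6,38,0,0,255],
    [-6,38,0,0,255],
  ],
)

```text
time_s: 16.37
tool_pos: [0.4052, -0.0326, 0.165]
tcp_rot: [-3.131, -0.246, 0.005]
force: [0.2, -0.0, -1.3]
width: 0.381
grip_force: 60.6
```

Emit:
carry_out(
  moves=[
    [-5,36,-15,0,255],
    [-5,36,-15,0,255],
    [-5,36,-10,0,255],
    [-5,36,0,0,255],
    [-4,30,0,0,255],
    [-2,14,0,-5,255],
    [0,0,0,-6,255],
    [0,0,0,-7,255],
    [0,0,0,-7,255],
    [0,0,0,-6,255],
    [0,0,0,-3,255],
    [0,0,0,0,255],
  ],
)

```text
time_s: 17.37
tool_pos: [0.4093, -0.22, 0.2046]
tcp_rot: [-2.92, -1.151, 0.003]
force: [0.0, 0.3, -1.5]
width: 0.382
grip_force: 60.6
```

```bash
python3 - <<'E'
from h import *
go(.5224,-.4252,.13)
E
```

```text
t 17.37 pos [ 409.3 -220.   204.6] yaw 43.03 w 0.382 F [ 0.   0.3 -1.5] grip 60.6166934967041 q [ 0.92  0.26 -0.57  2.04  0.18  0.89 -0.56]
 tool shift at yaw 43.03 [-57.4 227.1  74.6]
```

Emit:
carry_out(
  moves=[
    [-4,16,0,0,255],
    [-8,32,0,0,255],
    [-8,34,0,0,255],
    [-8,34,0,0,255],
    [-8,34,0,0,255],
    [-8,34,0,0,255],
    [-8,28,0,0,255],
    [-4,14,15,0,255],
    [0,0,30,0,255],
    [0,0,25,0,255],
    [0,0,0,0,255],
    [0,0,0,0,255],
  ],
)

```text
time_s: 18.37
tool_pos: [0.5223, -0.4229, 0.1337]
tcp_rot: [-2.919, -1.148, 0.004]
force: [-0.5, 0.5, -1.3]
width: 0.38
grip_force: 60.6
```

```bash
python3 - <<'E'
from h import *
go(.5224,-.4252,.105)
orange('top',(330,430,150,260),YO,YA,(.05,.25))
# recheck yellow rest lateral centre / origin via the side camera from the first pictures
z=np.load('top.npz')
E
```

```text
t 18.37 pos [ 522.3 -422.9  133.7] yaw 42.93 w 0.38 F [-0.5  0.5 -1.3] grip 60.58282256126404 q [ 0.93  0.67 -0.43  1.6   0.32  0.95 -0.43]
 tool shift at yaw 42.93 [-1.5  1.8 28.7]
top 38 tab [ 570.3 -373.   138.7] horiz 118.6 5.5 slope xz 161.0 41.7
```

Emit:
carry_out(
  moves=[
    [-1,2,15,0,255],
    [0,0,13,0,255],
    [0,0,3,0,255],
    [0,0,3,0,255],
    [0,0,3,0,255],
    [0,0,3,0,255],
    [0,0,3,0,255],
    [0,0,0,0,255],
  ],
)

```text
time_s: 19.08
tool_pos: [0.5234, -0.4275, 0.0947]
tcp_rot: [2.923, 1.149, -0.003]
force: [-6.4, 0.4, 7.9]
width: 0.376
grip_force: 62.2
```

```bash
python3 - <<'E'
from h import *
go(.5224,-.4252,.07); print(manip.state()['ft_torque'])
orange('top',(330,430,150,260),YO,YA,(.05,.25)); prof(YO,YA,(-11,40))
E
```

```text
t 19.08 pos [ 523.4 -427.5   94.7] yaw 42.91 w 0.376 F [-6.4  0.4  7.9] grip 62.23262429237366 q [ 0.92  0.72 -0.41  1.61  0.35  0.89 -0.45]
 tool shift at yaw 42.91 [ 0.8 -2.4 24.7]
[0.32300086 0.8755363  0.23875455]
top 43 tab [ 572.7 -377.7  105.3] horiz 117.1 0.4 slope xz 143.1 13.6
-11 11 [-13.8 -12.6 -10.8] | -8 34 [-14.5  -7.    9.8] | -5 39 [-10.6   2.4  14.3] | -2 15 [ 6.4 13.6 16.5] | 1 4 [12.4 13.3 14. ] | 4 0  | 7 4 [-1.   0.1  1.8] | 10 14 [-2.5 -0.4  1.2] | 13 9 [-1.8  0.   0.9] | 16 16 [-2.6 -0.3  1.6] | 19 10 [-1.4  0.1  1.3] | 22 11 [-2.6 -0.1  0.8] | 25 12 [-3.9 -1.1  1.3] | 28 14 [-1.5  0.1  1.7] | 31 8 [-1.6  0.2  0.7] | 34 13 [-2.9 -0.6  1.6] | 37 13 [-3.7 -0.4  1.7] | 
foot y range [-25.   24.7]
```

Emit:
carry_out(
  moves=[
    [1,-1,3,0,255],
    [0,-1,3,0,255],
    [0,0,3,0,255],
    [0,0,3,0,255],
    [0,0,3,0,255],
    [0,0,3,0,255],
    [1,0,3,0,255],
    [0,0,2,0,255],
    [0,0,0,0,255],
  ],
)

```text
time_s: 19.93
tool_pos: [0.5213, -0.4287, 0.0718]
tcp_rot: [2.921, 1.143, -0.008]
force: [-8.9, -5.9, 8.0]
width: 0.385
grip_force: 66.1
```

```bash
python3 - <<'E'
from h import *
go(.5224,-.4252,.07); print(manip.state()['ft_torque'])
orange('top',(330,430,150,260),YO,YA,(.05,.25)); prof(YO,YA,(-11,40))
E
```

```text
t 19.93 pos [ 521.3 -428.7   71.8] yaw 42.74 w 0.385 F [-8.9 -5.9  8. ] grip 66.12655628705397 q [ 0.91  0.74 -0.4   1.62  0.36  0.85 -0.46]
 tool shift at yaw 42.74 [ 3.2 -1.8  1.8]
[-0.967109    1.42353036  0.05811549]
top 49 tab [ 568.6 -381.9  107.7] horiz 111.2 0.1 slope xz 139.2 18.6
-11 7 [-13.8 -11.8 -10.7] | -8 24 [-16.2 -10.4   5.4] | -5 55 [-11.3   6.3  15.4] | -2 12 [12.8 15.4 16.9] | 1 12 [13.4 16.8 23.1] | 4 37 [14.4 24.3 35.9] | 7 16 [ 8.3 32.3 36.1] | 10 14 [17.6 32.7 35.8] | 13 15 [30.7 34.2 36.6] | 16 9 [30.4 32.4 36. ] | 19 12 [31.7 34.  35.3] | 22 9 [31.7 32.7 33.9] | 25 14 [30.  32.7 34. ] | 28 13 [31.4 32.6 34.8] | 31 9 [30.2 34.1 35. ] | 34 8 [30.5 31.5 32.1] | 37 5 [27.7 32.  32.4] | 
foot y range [-25.8  20.1]
```

Emit:
carry_out(
  moves=[
    [1,-1,3,0,255],
    [1,0,2,0,255],
    [0,0,2,0,255],
    [0,0,0,0,255],
    [0,0,0,0,255],
  ],
)

```text
time_s: 20.45
tool_pos: [0.5221, -0.4278, 0.066]
tcp_rot: [2.92, 1.141, -0.009]
force: [-9.1, -8.2, 10.4]
width: 0.382
grip_force: 68.4
```

```bash
python3 - <<'E'
from h import *
go(.5224,-.4252,.07); print(manip.state()['ft_torque'])
orange('top',(330,430,150,260),YO,YA,(.05,.25)); prof(YO,YA,(-11,40))
E
```

```text
t 20.45 pos [ 522.1 -427.8   66. ] yaw 42.7 w 0.382 F [-9.1 -8.2 10.4] grip 68.41255321574863 q [ 0.9   0.75 -0.39  1.62  0.37  0.84 -0.47]
 tool shift at yaw 42.7 [ 2.  -1.7 -4. ]
[-1.2227453   1.77263444  0.05484461]
top 47 tab [ 566.1 -382.7  107.6] horiz 108.9 1.2 slope xz 137.1 19.7
-11 13 [-14.6 -13.1 -12. ] | -8 26 [-15.4 -10.1   1.2] | -5 53 [-9.7  5.  15.6] | -2 10 [13.3 14.4 17.9] | 1 13 [13.4 18.8 24.8] | 4 19 [ 8.6 19.4 24.7] | 7 17 [ 7.2 22.7 25.7] | 10 14 [21.9 23.2 26.1] | 13 12 [22.5 25.2 26.5] | 16 10 [22.  24.1 26.7] | 19 11 [20.8 23.8 25.7] | 22 13 [21.8 23.6 25.3] | 25 12 [22.3 24.5 26.1] | 28 8 [21.2 22.6 24.2] | 31 11 [21.6 23.3 25.6] | 34 7 [18.2 19.2 24. ] | 37 10 [18.1 22.2 24.6] | 
foot y range [-21.2  12.4]
```

Flat on the yellow slope with its foot about 4 mm from the lip. Same finish: ease off, slide down slightly, release.

Emit:
carry_out(
  moves=[
    [-2,-1,0,0,255],
    [-2,-1,1,0,255],
    [-1,0,0,0,255],
    [0,0,0,0,255],
    [0,0,0,0,255],
  ],
)

```text
time_s: 20.97
tool_pos: [0.522, -0.4278, 0.066]
tcp_rot: [2.916, 1.143, 0.005]
force: [-0.7, -5.6, 9.1]
width: 0.38
grip_force: 67.9
```

```bash
python3 - <<'E'
from h import *
go(.5224,-.4252,.07); print(manip.state()['ft_torque'])
orange('top',(330,430,150,260),YO,YA,(.05,.25)); prof(YO,YA,(-11,40))
E
```

```text
t 20.97 pos [ 522.  -427.8   66. ] yaw 42.8 w 0.38 F [-0.7 -5.6  9.1] grip 67.91189503390342 q [ 0.91  0.75 -0.39  1.63  0.37  0.83 -0.46]
 tool shift at yaw 42.8 [ 2.1 -1.6 -4. ]
[-0.93023963  0.01759932 -0.12325999]
top 51 tab [ 566.9 -382.9  108.1] horiz 109.3 0.6 slope xz 137.7 19.9
-11 8 [-14.7 -12.4 -10.9] | -8 27 [-14.8 -10.    8.7] | -5 54 [-10.4   5.1  15.2] | -2 9 [13.1 14.7 16.8] | 1 15 [13.2 23.1 24.3] | 4 13 [ 9.8 23.  24.7] | 7 24 [ 5.6 22.3 25.6] | 10 11 [21.1 24.1 26.8] | 13 12 [21.1 23.1 26.3] | 16 11 [22.4 23.3 26.1] | 19 14 [21.5 23.2 26.1] | 22 9 [22.2 23.9 26.8] | 25 11 [20.7 23.  24.9] | 28 16 [21.3 23.7 25.2] | 31 7 [21.1 24.  26.4] | 34 9 [17.1 22.9 25.5] | 37 8 [16.3 20.1 25. ] | 
foot y range [-20.7  12.2]
```

Emit:
carry_out(
  moves=[
    [-1,-1,-1,0,255],
    [-1,-1,-1,0,255],
    [-1,0,0,0,255],
    [0,0,0,0,255],
    [0,0,0,0,255],
  ],
)

```text
time_s: 21.48
tool_pos: [0.5171, -0.4241, 0.0653]
tcp_rot: [2.922, 1.15, 0.001]
force: [-1.1, -2.1, 6.5]
width: 0.377
grip_force: 67.8
```

```bash
python3 - <<'E'
from h import *
go(.5224,-.4252,.07); print(manip.state()['ft_torque'])
orange('top',(330,430,150,260),YO,YA,(.05,.25)); prof(YO,YA,(-11,40))
E
```

```text
t 21.48 pos [ 517.1 -424.1   65.3] yaw 42.97 w 0.377 F [-1.1 -2.1  6.5] grip 67.80185689916834 q [ 0.91  0.74 -0.4   1.64  0.36  0.83 -0.46]
 tool shift at yaw 42.97 [ 3.1  4.4 -4.7]
[-0.19484116  0.03332707 -0.0845481 ]
top 46 tab [ 562.4 -377.   107.2] horiz 110.2 8.0 slope xz 138.0 18.7
-11 11 [-14.8 -13.1 -11.3] | -8 27 [-14.3  -9.9   7.9] | -5 51 [-11.    4.4  14.8] | -2 13 [12.7 15.1 19.5] | 1 23 [12.9 22.5 25.3] | 4 19 [ 8.7 23.2 26.1] | 7 14 [13.  25.  27.8] | 10 11 [21.8 23.9 25.4] | 13 12 [21.4 24.8 26.1] | 16 9 [21.7 23.2 24.5] | 19 13 [21.5 23.4 25.5] | 22 14 [21.  22.3 25.6] | 25 10 [21.3 23.7 25.2] | 28 12 [19.5 23.4 24.6] | 31 9 [21.3 22.5 23.8] | 34 7 [16.6 22.4 24.5] | 37 15 [16.4 19.4 24.8] | 
foot y range [-15.   18.3]
```

It moved down, but also about 3–4 mm sideways. I'll correct that.

Emit:
carry_out(
  moves=[
    [0,1,-1,0,255],
    [0,2,0,0,255],
    [0,1,0,0,255],
    [0,0,0,0,255],
    [0,0,0,0,255],
  ],
)

```text
time_s: 22.0
tool_pos: [0.5175, -0.4248, 0.0653]
tcp_rot: [-2.918, -1.15, 0.005]
force: [-7.2, 3.6, 11.7]
width: 0.382
grip_force: 68.3
```

```bash
python3 - <<'E'
from h import *
go(.5224,-.4252,.07); print(manip.state()['ft_torque'])
orange('top',(330,430,150,260),YO,YA,(.05,.25)); prof(YO,YA,(-11,40))
E
```

```text
t 22.0 pos [ 517.5 -424.8   65.3] yaw 43.01 w 0.382 F [-7.2  3.6 11.7] grip 68.28895032405853 q [ 0.91  0.75 -0.4   1.63  0.36  0.84 -0.46]
 tool shift at yaw 43.01 [ 3.3  3.6 -4.7]
[0.95125316 1.24919976 0.07648156]
top 46 tab [ 563.1 -378.6  107.7] horiz 109.6 6.3 slope xz 137.7 19.4
-11 11 [-15.  -13.2  -9.1] | -8 26 [-14.4 -10.1  17. ] | -5 49 [-9.4  2.7 15.1] | -2 14 [12.8 14.9 17.5] | 1 22 [14.3 22.1 24.4] | 4 15 [ 7.1 22.8 26.2] | 7 17 [ 6.5 23.7 24.7] | 10 12 [22.  23.8 26.2] | 13 9 [20.9 22.7 26.7] | 16 16 [21.4 23.9 25.7] | 19 12 [23.2 25.1 26.6] | 22 12 [21.1 23.7 26.7] | 25 13 [21.6 23.6 25.9] | 28 10 [21.3 25.1 26.4] | 31 7 [21.5 23.6 25.3] | 34 6 [17.2 20.1 23.3] | 37 16 [15.3 18.9 24.7] | 
foot y range [-15.4  17.3]
```

Emit:
carry_out(
  moves=[
    [0,0,-1,0,255],
    [0,0,-1,0,255],
    [0,0,0,0,255],
    [0,0,0,0,255],
  ],
)

```text
time_s: 22.43
tool_pos: [0.5193, -0.4261, 0.0666]
tcp_rot: [-2.922, -1.151, -0.0]
force: [0.1, -0.0, -2.2]
width: 0.383
grip_force: 66.7
```

```bash
python3 - <<'E'
from h import *
go(.5224,-.4252,.07); print(manip.state()['ft_torque'])
orange('top',(330,430,150,260),YO,YA,(.05,.25)); prof(YO,YA,(-11,40))
E
```

```text
t 22.43 pos [ 519.3 -426.1   66.6] yaw 42.99 w 0.383 F [ 0.1 -0.  -2.2] grip 66.70798141742125 q [ 0.91  0.75 -0.4   1.63  0.36  0.84 -0.45]
 tool shift at yaw 42.99 [ 2.9  1.4 -3.4]
[-0.00977722 -0.02930051 -0.0434824 ]
top 50 tab [ 565.  -380.4  108.1] horiz 109.7 3.7 slope xz 138.1 19.8
-11 8 [-15.9 -13.3 -11.7] | -8 37 [-14.7  -7.8  13.6] | -5 43 [-11.2   3.6  15.2] | -2 12 [13.3 15.9 17.3] | 1 22 [11.4 20.4 26. ] | 4 16 [16.3 24.5 26.6] | 7 24 [ 6.4 24.3 27.7] | 10 10 [22.3 24.8 28.1] | 13 13 [23.6 24.7 28.2] | 16 11 [24.3 24.7 27.8] | 19 12 [22.  25.  26.5] | 22 11 [23.9 25.4 27.2] | 25 14 [22.6 25.  26.4] | 28 10 [23.1 25.4 26.4] | 31 10 [22.8 24.3 26.8] | 34 8 [22.  24.6 28.3] | 37 11 [16.7 19.6 25.7] | 
foot y range [-17.9  21.2]
```

Unloaded and centred to about 1.5 mm. A small nudge toward the lip and slightly down, then release and retreat.

Emit:
carry_out(
  moves=[
    [-2,1,1,0,255],
    [0,0,1,0,255],
    [0,0,0,0,255],
    [0,0,0,0,120],
    [0,0,0,0,60],
    [0,0,0,0,0],
    [0,0,0,0,0],
    [0,0,0,0,0],
    [0,0,0,0,0],
    [0,0,-8,0,0],
    [0,0,-20,0,0],
    [0,0,-35,0,0],
  ],
)

```text
time_s: 23.53
tool_pos: [0.5163, -0.4274, 0.1256]
tcp_rot: [-2.917, -1.149, 0.006]
force: [-0.7, -0.4, 0.2]
width: 1.003
grip_force: 0.0
```

Emit:
carry_out(
  moves=[
    [0,0,-35,0,0],
    [-25,0,-25,0,0],
    [-35,-5,0,0,0],
    [-35,-5,0,0,0],
    [-35,-5,0,0,0],
    [0,0,0,0,0],
  ],
)

```text
time_s: 24.03
tool_pos: [0.4046, -0.5132, 0.1887]
tcp_rot: [2.928, 1.133, -0.01]
force: [-0.8, -1.3, -0.6]
width: 1.003
grip_force: 0.0
```

```bash
python3 - <<'E'
from h import *
for n,O,A,bx in(('b',BO,BA,(290,360,190,290)),('y',YO,YA,(330,430,150,260))):
    im=orange('top',bx,O,A,(.05,.25)); s,q=prof(O,A,(-11,40))
    k=(q[...,2]>19)&(q[...,2]<29)&(abs(q[...,1])<28)&(q[...,0]>-4)&(q[...,0]<125)
    p=q[k]; print('body top n',k.sum(),'x',np.percentile(p[:,0],[1,99]).round(1),'line y=%.3fx+%.1f'%tuple(np.polyfit(p[:,0],p[:,1],1)),'y mean',p[:,1].mean().round(1),'z fit',np.polyfit(p[:,0],p[:,2],1).round(3))
go(.4,-.3,.2)
cv2.imwrite('pics/f.png',np.vstack([cv2.resize(s[200:360,200:440],(600,400)),cv2.resize(im[195:285,295:430],(600,200))])[...,::-1])
E
```

```text
top 42 tab [ 503.6 -219.9  128.2] horiz 139.4 0.0 slope xz 173.8 22.3
-11 7 [-13.1  -9.5  -9.1] | -8 37 [-10.8   0.5  18. ] | -5 26 [-6.7  6.7 18.2] | -2 15 [14.9 17.1 25.2] | 1 10 [16.8 23.6 24.9] | 4 17 [ 8.7 23.2 25.5] | 7 8 [21.6 24.  25.6] | 10 10 [21.3 23.5 25.5] | 13 8 [21.1 24.4 25.7] | 16 9 [21.1 23.1 25.1] | 19 12 [21.3 22.8 25.6] | 22 10 [21.8 23.7 25.1] | 25 10 [22.2 23.7 24.7] | 28 5 [20.6 22.8 25.5] | 31 6 [19.8 23.  25.6] | 34 6 [12.4 21.  25.4] | 37 8 [ 7.9 15.9 24.5] | 
foot y range [-19.2  24.1]
body top n 374 x [  0.2 122.4] line y=0.003x+-2.5 y mean -2.3 z fit [-6.0000e-03  2.3392e+01]
top 43 tab [ 566.7 -379.6  106.6] horiz 111.5 3.2 slope xz 138.8 17.5
-11 10 [-13.2 -12.4 -11.7] | -8 28 [-14.8  -9.5   5.4] | -5 50 [-8.3  4.8 15.4] | -2 15 [13.4 15.6 22.6] | 1 17 [13.9 21.3 24.3] | 4 19 [ 8.  23.3 25.6] | 7 16 [ 7.1 23.8 25.5] | 10 11 [21.4 23.9 25.3] | 13 11 [21.3 23.8 25. ] | 16 13 [21.3 23.5 25. ] | 19 11 [21.9 22.9 25.3] | 22 12 [20.7 22.8 26. ] | 25 17 [21.4 24.  26.2] | 28 11 [22.1 24.  27. ] | 31 2 [22.3 23.2 24.1] | 34 13 [17.4 21.7 24.9] | 37 10 [16.9 20.3 22.2] | 
foot y range [-19.5  14. ]
body top n 445 x [  1.2 123.1] line y=0.019x+-3.4 y mean -2.3 z fit [-9.0000e-03  2.3612e+01]
t 24.23 pos [ 414.3 -505.6  188.8] yaw 43.04 w 0.996 F [0.3 0.  0.3] grip 0.0 q [ 1.15  0.57 -0.44  1.61  0.28  1.02 -0.2 ]
 tool shift at yaw 43.04 [ 129.9 -160.   -11.2]
```

View pics/f.png

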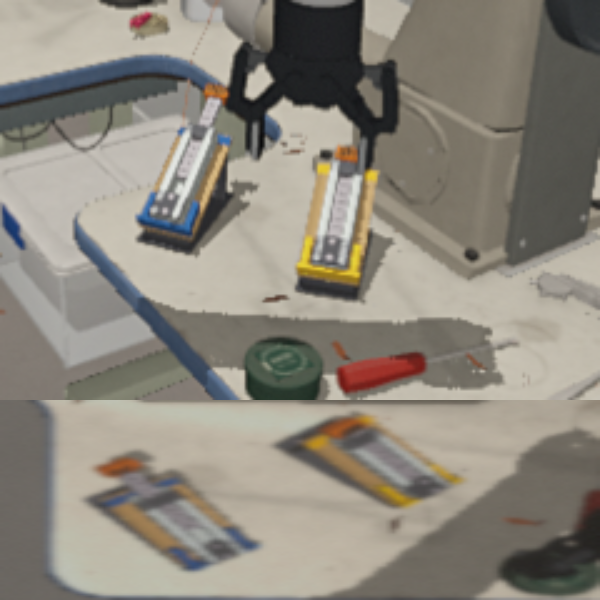

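Both gauges lie flat between the cheeks, tabs up, bodies spanning about 1 to 122 mm up the slope and within about 3 mm of the middle line. The tin and screwdriver are where they were. Handing in.

```bash
python3 -c "
from workcell import manip
print(manip.close_job())"
```

```text
the job is handed in; nothing more can be done
None
```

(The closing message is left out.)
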